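# Ease the stuck cover off a circulation pump with a pry wedge

### The job

The cover of this fish-rack pump is unbolted but still stuck on its spigot, and the nuts on the studs through its two ears have been backed off a few millimetres to catch it: take the pry wedge from its block and work it down into the pry slots at the ears, a little at a time from alternate sides so that the cover comes out square without cocking, until it rests against the nuts on both sides. Feel for the nuts and do not force the cover against them. Touch the pump with nothing but the wedge, leave the other things on the bench alone, and put the wedge back in its slot in the block when you are done.

Things in the scene. Friction and masses are not known exactly. Their poses are not given: they have to be found in the camera images.
- pump: circulation pump fixed to the bench: grey motor half, black end cover stuck on its end. Origin on the bench under the seam; x along the shaft from motor to cover (the way the cover comes off), y to the left ear, z up. Flanges 112 mm across, shaft 75 mm up, motor 180 mm behind the seam, terminal box 142 mm high, outlet pipe of the cover (33 mm beyond the seam, in the middle) 147 mm high
- slot_left (a point): left pry slot: point on the motor half's left ear, at the top (87 mm up), on its flat seam face, 75 mm from the shaft. The slot is the gap from this face to the cover's ear: 4 mm when closed, open above and below, both upper edges rounded with 2 mm radius (mouth 8 mm wide). Ears reach from 58 to 108 mm from the shaft (y) and are 24 mm high, 14 mm thick (x). Axes as the pump's
- slot_right (a point): the same on the right, 75 mm from the shaft. A steel stud passes through each ear 99 mm from the shaft, 75 mm up; on it a nut (nut_left, nut_right) stands off the cover's outer face. It is a hard stop that lets that ear come out by 3.5 to 7.5 mm in all, differently each time and side. Over 70 N of the wedge on a motor ear or on the cover, even as a knock or a yank, cracks it
- cover_left (a point): point at the top of the cover's left ear, 75 mm from the shaft, on the face towards the motor; axes as the pump's, turning with the cover. Its x in the pump's frame is 4 mm plus the opening at that ear (at the start 0 to 1.3 mm). Wedged, each ear opens by itself, the other staying put (ears 150 mm apart): it takes 12 to 16 N along x plus 7 N per 10 mm/s, and does not spring back
- cover_right (a point): the same for the cover's right ear. The cover cocks and is spoilt if one ear gets 4.5 mm ahead of the other (0.03 rad out of square)
- wedge_handle (a point): centre of the handle (18 x 28 x 70 mm high) of the grey nylon pry wedge, about 110 g, upright in the block. Below: collar 30 x 40 x 6 mm, then the blade, 52 mm long, 22 mm wide (y), tip 93 mm under this point. Blade face to -x flat and upright, 6.5 mm from the axis: put it to the motor. Face to +x slopes 1 in 5: 3 mm thick at the tip, 13.4 mm at the collar. z up
- block_hole0 (a point): mouth of the wedge's slot, in the middle of the top of the white block (70 x 120 x 70 mm, fixed), 70 mm above the bench. The slot is 19 mm (x) by 28 mm (y), 60 mm deep; with the wedge home its collar rests on the block, the handle's centre 41 mm above this point. Wedge and block have the same axes at the start
- fish_box: small clear-blue fish box with a lid, 128 x 83 x 70 mm, origin under its centre: not part of the job
- jar: small white jar of grease, 52 mm across, 55 mm high, origin under its centre: not part of the job
- bolt_dish: aluminium dish with the bolts, 84 mm across, 18 mm high, origin under its centre: not part of the job

How it is judged:
On the way, in this order (a step that is already met when the one before it is completed fails the run):
1. the wedge is drawn out of its block (z of wedge_handle in the frame of block_hole0 above 0.09 m), for 0.1 s.
2. the cover is at least 2 mm open at both ears (x of each of cover_left, cover_right in the frame of pump above 0.006 m), for 0.1 s.
3. both ears of the cover have come out to their nuts (within 0.6 mm) (x of catch_left in the frame of nut_left above -0.0006 m and x of catch_right in the frame of nut_right above -0.0006 m), for 0.2 s.
At the end, for the whole second after the job is handed in: the cover rests against both nuts (outer face of each ear, at the stud, within 0.6 mm of the nut) and is less than 4.5 mm (0.03 rad) out of square, and the wedge stands home in its slot: upright within 0.12 rad, its collar within 4 mm of the block, its axis within 10 mm of the slot's (all of step 3 and angle between the x axis of cover_left and the x axis of pump, either way round below 0.03 rad and horizontal distance between wedge_handle and block_hole0 below 0.01 m and angle between wedge_handle's own z axis and vertical below 0.12 rad and z of wedge_handle in the frame of block_hole0 below 0.045 m); the robot touches nothing.
It fails at once if the cover cocks: one ear gets 4.5 mm ahead of the other (0.03 rad out of square) (angle between the x axis of cover_left and the x axis of pump, either way round above 0.03 rad).
It fails at once if the wedge bears on the motor half's ears or on the cover with more than 70 N, pushed, knocked or yanked (contact force between wedge and motor_ears above 70 N or contact force between wedge and cover above 70 N).
It fails at once if the gripper or the arm pushes the pump or its cover (contact force between any of the fingers, the arm and pump above 2 N).
It fails at once if the fish box, the jar or the dish is moved by more than 15 mm (distance of any of fish_box, jar, bolt_dish from where it was at the start of the episode above 0.015 m).
It also fails if it takes over 72 s, if anything falls off the work surface, if the arm or the gripper's body presses on something with over 40 N, if the wrist force passes 120 N, or if a joint passes its speed limit or range.

### The arm

A 6-joint arm with a two-finger parallel gripper is mounted at the origin on the work surface. World frame = base frame: x ahead of the robot, y to its left, z up, the work surface at z = 0. Lengths are in m, angles in rad, forces in N, time in s.
With the tool pointing down it reaches from about 0.425 to 0.925 m from the base axis. Payload 12.5 kg.
Tool frame: the origin (TCP) lies midway between the tips of the shut fingers; the grasp point (between the pads) lies 19 mm behind it (grip_point_offset is the distance from the TCP to the grasp point, in m); z points along the fingers, x is the direction in which the jaws open and shut, and the axes are right-handed (so a half turn about z gives the same grasp; the last joint's range is limited). The gripper opens to 85 mm and grips with 20 to 120 N. Pads are 22 mm wide; open, the fingers measure 114 mm over their backs; the gripper's body (76 mm by 85 mm) begins 54 mm behind the grasp point. The pads swing forward as they close: fully open they stand 13 mm farther back than shut.
Start: joints at [-0.106, 0.491, 1.559, -0, 1.092, -0.106], TCP at [0.625, 0, 0.203] pointing down, gripper open.
Joint ranges: [-3.1, 3.1], [-0.84, 2.19], [0.05, 2.79], [-1.13, 4.28], [0.06, 2.93], [-2.69, 2.69]. Speed limits (rad/s): [2.22, 2.22, 2.79, 3.14, 3.14, 3.14].

### API

Orientations are given as [roll, pitch, yaw] about the fixed x, y, z axes, in that order (R = Rz(yaw) Ry(pitch) Rx(roll)).
In Python, from plant import sense, snapshot, finish_job, grip_point_offset gives the robot as it stands.
- The arm moves only by the tool jog_arm, never from a script. Its argument "series" is a list that holds one entry, the list of rows, each a list of 5 numbers: the shift along the tool's x, y, z in mm, then the turn about the tool's z in rad, then the gripper's target within -1 to 1 (shut at 1, half-way at 0, fully open at -1). A call has exactly 8 rows; each row shifts and turns the commanded pose from where the row before left it, along the tool's axes as they then stand; what a row does not reach is not made up. A row lasts 1/8 s, in which the tool goes at most 62.5 mm and 10.7 degrees, less where a joint would pass 70% of its speed; a pose out of reach is approached as far as the arm can. A call is refused whole if a number of a shift passes 62.5 or a number of a turn 0.188, either way. A call with a gripper value outside its range is refused whole. The fingers move at their own pace and stop on an object; "squeeze" is the grip in N (left out, the last holds). Time passes only in rows, so rows that do not move let the fingers close, or fill a call up. It gives the time, the measured TCP pose, the force and the opening at its end, in the units of the state.
- sense(): the state, without advancing time (a new reading comes with each control period).
- snapshot(name): name is "scene" or "side" or "wrist"; returns a dict with "frame" (420x560x3 uint8, red, green, blue), "range_z" (420x560 float32, m along the optical axis (not along the pixel's ray), 0 where there is no reading), "fx", "fy", "cx", "cy" (pixels), "R" (3x3) and "t" (3): a world point X has camera coordinates R X + t. Camera axes: x right, y down, z forward; pixel columns grow to the right and rows downward; lengths in m; the calibration is good to about 2 mm. A picture is of the moment at which its call begins.
- finish_job(): hands the job in, once; it reports no verdict.
The state is a dict: "t": time; "joint_positions": joint angles; "joint_velocities": joint speeds; "joint_efforts": joint torques, N m; "tool_pos": TCP position; "tool_rot": TCP orientation; "contact_force": force on the tool from outside, world axes, zero at the start; "moment": the same for the moment, N m; "finger_gap": opening from 0.0 (shut) to 1.0 (fully open).
Only numpy, scipy, OpenCV 4.12 (cv2) and the standard library are available. Lean on these libraries where they do the work, as an engineer would, in place of code of your own. Each camera call takes 0.05 s, during which the arm holds its last target. There are 200 camera calls.

## Working session

There is one attempt and no reset: what is moved stays moved. The work goes in short steps, Python scripts to look and compute and a tool call to move; the robot and the scene stay as the last step left them, time stands still between calls to the robot, and variables do not carry over. Pictures are saved under pics/ and viewed, about 8 in all and at most 12, crops included, and the job is handed in when it is done.

Besides the shell and the picture viewer there is one more tool, called after ">>>" in YAML: its name, and indented under it one key for each argument. jog_arm: Moves the arm, as the interface text tells. Its arguments: {"type":"object","properties":{"series":{"type":"array"},"squeeze":{"type":"number"}},"required":["series"]}

```bash
mkdir -p pics; ls; cat > h.py <<'E'
import numpy as np, cv2
from plant import sense, snapshot, finish_job, grip_point_offset
def save(n,im): cv2.imwrite('pics/'+n+'.png', im[:,:,::-1])
def pts(s):
    z=s['range_z']; v,u=np.mgrid[:z.shape[0],:z.shape[1]]
    c=np.stack([(u-s['cx'])/s['fx']*z,(v-s['cy'])/s['fy']*z,z],-1)
    P=(c-s['t'])@s['R']; P[z==0]=np.nan; return P
E
python3 - <<'E'
from h import *
import pickle
d={}
for n in ['scene','side','wrist']:
    s=snapshot(n); d[n]=s
    print(n,s['fx'],-s['R'].T@s['t'],s['R'][2])
pickle.dump(d,open('d0.pkl','wb'))
a=np.hstack([d['scene']['frame'],d['side']['frame']])
save('a',cv2.resize(d['scene']['frame'],(800,600))); save('b',cv2.resize(d['side']['frame'],(800,600)))
print(sense(),grip_point_offset)
E
```

```text
pics
scene 389.364125943609 [ 1.18334787 -0.06539002  0.92159574] [-0.55647076  0.07808849 -0.82718951]
side 389.37711680737954 [ 0.19843124 -0.3735004   0.6318948 ] [ 0.53796989  0.46168968 -0.70528791]
wrist 300.28065026193394 [0.62524922 0.06985493 0.37336572] [-0.00167677 -0.27526716 -0.96136631]
{'t': 0.15, 'joint_positions': array([-1.05588544e-01,  4.91444043e-01,  1.55928431e+00,  2.42347496e-05,
        1.09171351e+00, -1.05606521e-01]), 'joint_velocities': array([-0.00071968, -0.00123004, -0.00287746,  0.00023554, -0.00024179,
       -0.00085934]), 'joint_efforts': array([ 2.22927323e-03, -6.18710160e+01, -2.61691117e+01, -6.12520193e-05,
        3.21192107e-03,  1.30420885e-04]), 'tool_pos': array([6.24823464e-01, 5.47177541e-05, 2.02856397e-01]), 'tool_rot': array([-3.14148176e+00,  8.42215815e-04,  6.84304101e-06]), 'contact_force': array([0.44842591, 0.03181024, 0.60522755]), 'moment': array([-0.01157496,  0.01542556, -0.0069273 ]), 'finger_gap': 1.002120402161515} 0.0187
```

View pics/a.png

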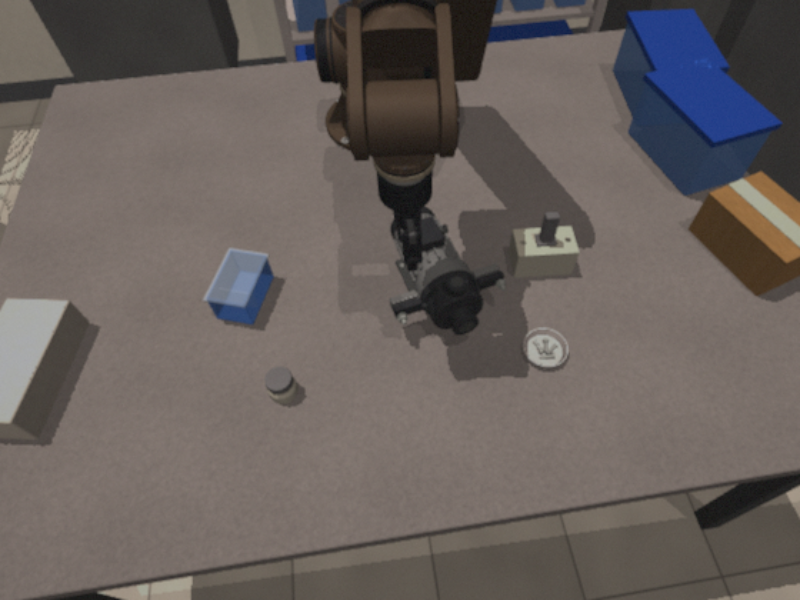

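View pics/b.png

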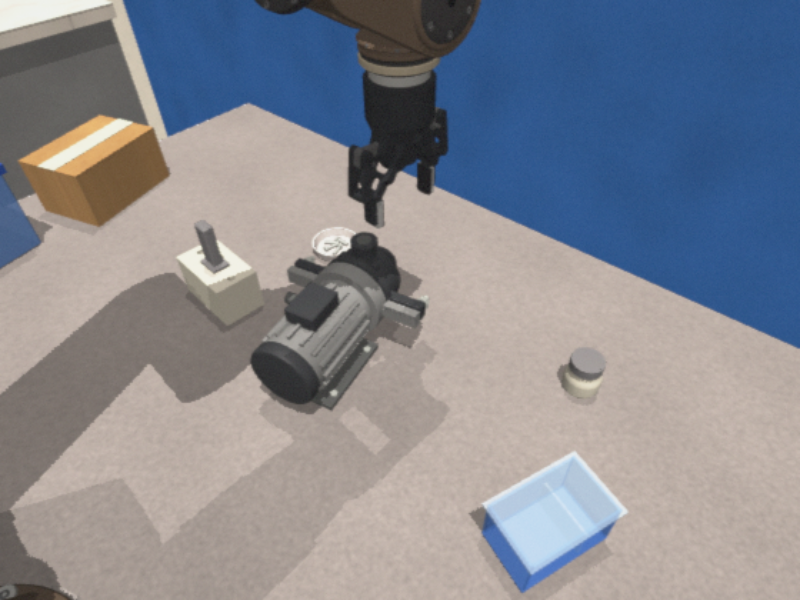

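```bash
python3 - <<'E'
from h import *
import pickle
d=pickle.load(open('d0.pkl','rb'))
S=1000
def topview(A,z0,z1):
    pass
im=np.full((600,800,3),255,np.uint8) # 0.5mm... 1px=0.75mm, x:0.35..0.80 down, y:-.2..0.4
for n,c in [('scene',0),('side',1),('wrist',2)]:
    P=pts(d[n]); print(n,'bench z',np.nanmedian(P[...,2]))
    # block top
    for nm,lo,hi,ylo in [('block',.064,.076,.08),('handle',.136,.156,.08)]:
        m=(P[...,2]>lo)&(P[...,2]<hi)&(P[...,1]>ylo)&(P[...,1]<.4)&(P[...,0]>.3)&(P[...,0]<.8)
        if m.sum()<20: continue
        m=m.astype(np.uint8); k,l,st,_=cv2.connectedComponentsWithStats(m)
        for i in range(1,k):
            if st[i,4]>25:
                Q=P[l==i]; print(n,nm,st[i],Q.mean(0),cv2.minAreaRect((Q[:,:2]*1000).astype(np.float32)))
    m=(P[...,2]>.081)&(P[...,2]<.093)
    Q=P[m]; q=np.c_[(Q[:,1]+.2)/.00075,(Q[:,0]-.35)/.00075].astype(int)
    col=d[n]['frame'][m]
    for (a,b),cc in zip(q,col):
        if 0<=a<800 and 0<=b<600: cv2.circle(im,(a,b),1,[int(x) for x in np.clip(cc.astype(int)*1.5,0,230)],-1) if n!='x' else 0
save('top',im)
save('w',cv2.resize(d['wrist']['frame'],(800,600)))
E
```

```text
scene bench z -0.0016429510432583148
scene block [359 159  47  22 715] [0.51867461 0.28806019 0.06858715] ((514.546875, 290.59698486328125), (122.04593658447266, 73.88801574707031), 86.03956604003906)
scene block [335 196  14   8  34] [0.60316412 0.15550159 0.07105202] ((605.9468994140625, 152.16790771484375), (10.794991493225098, 41.668975830078125), 10.499197959899902)
scene block [322 226  13   7  33] [0.68706017 0.09914067 0.07072713] ((687.2025146484375, 98.58601379394531), (3.0529825687408447, 34.40241622924805), 14.265448570251465)
scene handle [381 149  12   7  64] [0.51623443 0.28914912 0.14241833] ((515.328125, 289.9629821777344), (27.488794326782227, 19.148664474487305), 86.54198455810547)
scene handle [318 192  10  14 100] [0.64032928 0.089589   0.14518653] ((639.7435302734375, 90.85018920898438), (21.06827163696289, 36.59173583984375), 88.91130065917969)
side bench z -0.0003629122780716262
side block [124 167  56  40 963] [0.50670254 0.27806837 0.06933611] ((512.0151977539062, 289.18804931640625), (123.3399429321289, 71.67678833007812), 84.7992935180664)
side block [202 
[... 349 characters left out ...]
 13 103] [0.63450144 0.08850544 0.14595354] ((636.5028686523438, 90.32622528076172), (39.569759368896484, 20.305219650268555), 0.8210243582725525)
wrist bench z 0.0008219323139575362
wrist block [235   8   6  24  26] [0.58106766 0.16036771 0.07112987] ((582.4166259765625, 159.01473999023438), (2.968324661254883, 17.017255783081055), 11.999176979064941)
wrist handle [ 277   79   55   32 1430] [0.63695846 0.08917269 0.14714422] ((637.134521484375, 90.56759643554688), (20.746416091918945, 38.8896369934082), 89.9694595336914)
wrist handle [112  96  19  16 207] [0.50165133 0.08502249 0.137545  ] ((501.18011474609375, 84.76990509033203), (11.16598892211914, 11.277576446533203), 11.252786636352539)
```

View pics/w.png

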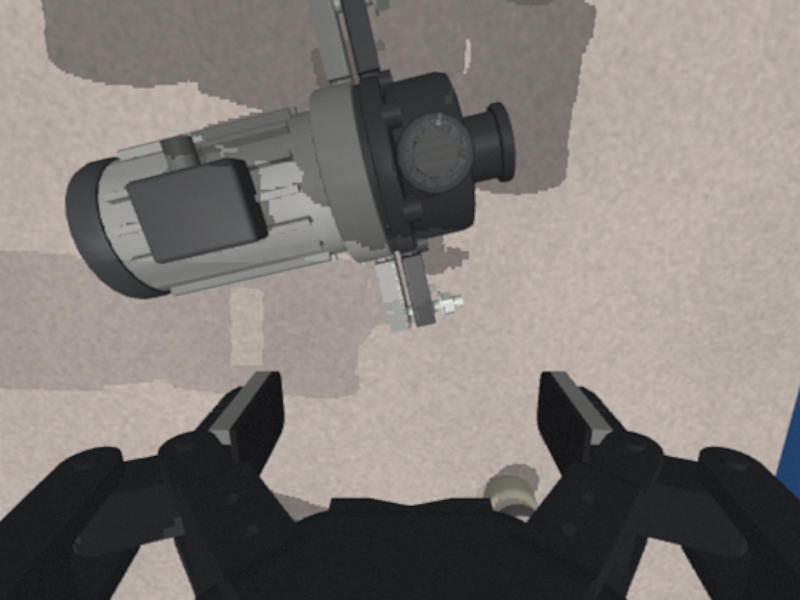

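>>> jog_arm:
  series:
    - [[-16, -41.3, 0, 0.02, -1], [-16, -41.3, 0, 0.02, -1], [-16, -41.3, 0, 0.02, -1], [-16, -41.3, 0, 0.02, -1], [-16, -41.3, 0, 0, -1], [-16, -41.3, 0, 0, -1], [-16, -41.2, 0, 0, -1], [0, 0, 0, 0, -1]]

```text
t: 1.15
tool_pos: [0.5269, 0.2966, 0.203]
tool_rot: [-3.142, 0.0, -0.077]
contact_force: [0.6, -0.3, 0.3]
finger_gap: 1.001
```

```bash
python3 - <<'E'
from h import *
import pickle
s=snapshot('wrist'); pickle.dump(s,open('w1.pkl','wb')); P=pts(s)
for nm,lo,hi in [('block',.066,.074),('handle',.142,.152)]:
    m=((P[...,2]>lo)&(P[...,2]<hi)&(P[...,1]>.2)&(P[...,1]<.37)&(P[...,0]>.45)&(P[...,0]<.58)).astype(np.uint8)
    k,l,st,_=cv2.connectedComponentsWithStats(m)
    for i in range(1,k):
        if st[i,4]>60:
            Q=P[l==i]; print(nm,st[i],Q.mean(0),cv2.minAreaRect((Q[:,:2]*1000).astype(np.float32)))
f=s['frame']; save('w1',cv2.resize(f,(800,600)))
print(sense()['tool_pos'],sense()['tool_rot'])
d=pickle.load(open('d0.pkl','rb'))['wrist']
save('w0c',cv2.resize(d['frame'][0:250,190:360],None,fx=3,fy=2.4*1.25,interpolation=cv2.INTER_LANCZOS4)[:600])
E
```

```text
block [ 238  144   71  112 5892] [0.51271387 0.29603911 0.07012494] ((511.799072265625, 289.86968994140625), (120.0379638671875, 70.23758697509766), 85.2037124633789)
handle [258 208  23  33 690] [0.5124129  0.29125268 0.14544198] ((512.0641479492188, 290.9104309082031), (27.24886703491211, 17.74200439453125), 85.23368835449219)
[0.52745778 0.29523307 0.20302329] [ 3.14128836e+00  3.36112729e-04 -7.77103710e-02]
```

View pics/w1.png

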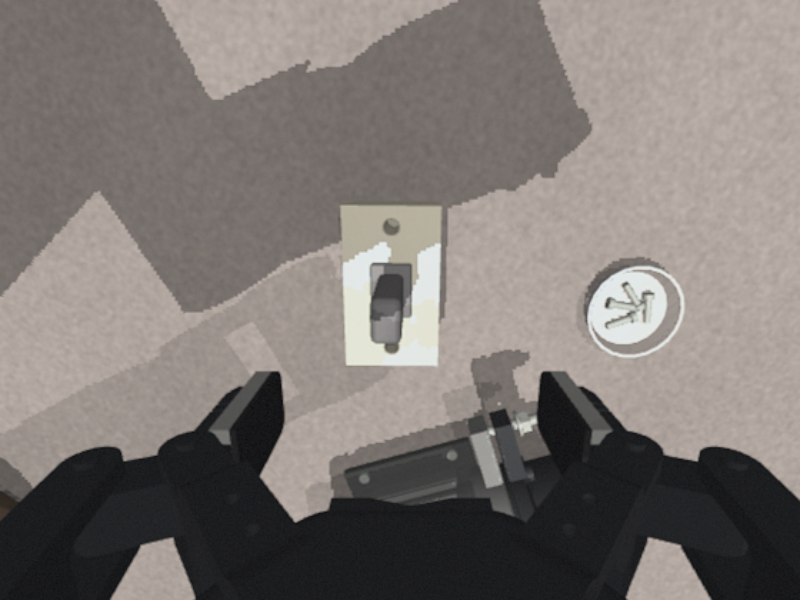

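>>> jog_arm:
  series:
    - [[-7.4, 3.2, 10, 0.006, -1], [-7.4, 3.2, 24, 0, -1], [0, 0, 36, 0, -1], [0, 0, 36, 0, -1], [0, 0, 0, 0, 0.2], [0, 0, 0, 0, 1], [0, 0, 0, 0, 1], [0, 0, 0, 0, 1]]
  squeeze: 60

```text
t: 2.2
tool_pos: [0.513, 0.2892, 0.0986]
tool_rot: [-3.141, -0.001, -0.086]
contact_force: [-1.7, -1.5, 5.8]
finger_gap: 0.196
```

View pics/w0c.png

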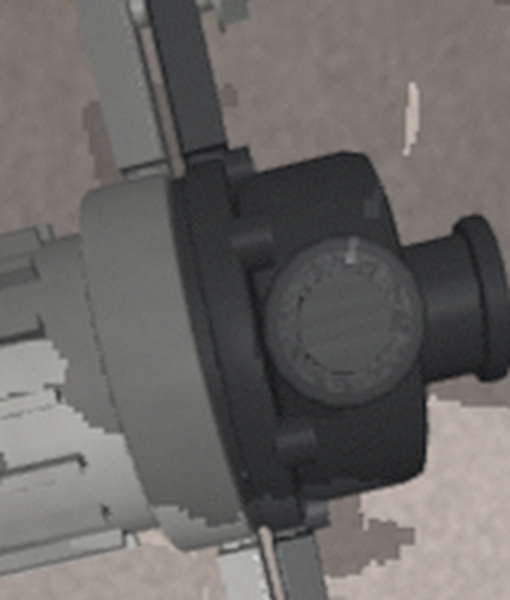

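>>> jog_arm:
  series:
    - [[0, 0, -40, 0, 1], [0, 0, -50, 0, 1], [0, 0, -50, 0, 1], [29, 42, 0, 0, 1], [29, 42, 0, 0, 1], [29, 42, 0, 0, 1], [0, 0, 0, -0.148, 1], [0, 0, 0, -0.148, 1]]

```text
t: 3.2
tool_pos: [0.5888, 0.1553, 0.2377]
tool_rot: [3.142, -0.0, 0.214]
contact_force: [-0.1, 0.9, -2.4]
finger_gap: 0.195
```

```bash
python3 - <<'E'
from h import *
import pickle
s=snapshot('wrist'); pickle.dump(s,open('w2.pkl','wb')); x=sense()
print(x['tool_pos'],x['tool_rot'],x['contact_force'],x['moment'],x['finger_gap'])
save('w2',cv2.resize(s['frame'],(800,600)))
E
```

```text
[0.58865694 0.15566723 0.23770663] [ 3.14156963e+00 -4.44854048e-04  2.20983761e-01] [-0.02222243  0.37920891 -1.39935843] [ 0.0579917  -0.01480472 -0.00350974] 0.19308413406623767
```

View pics/w2.png

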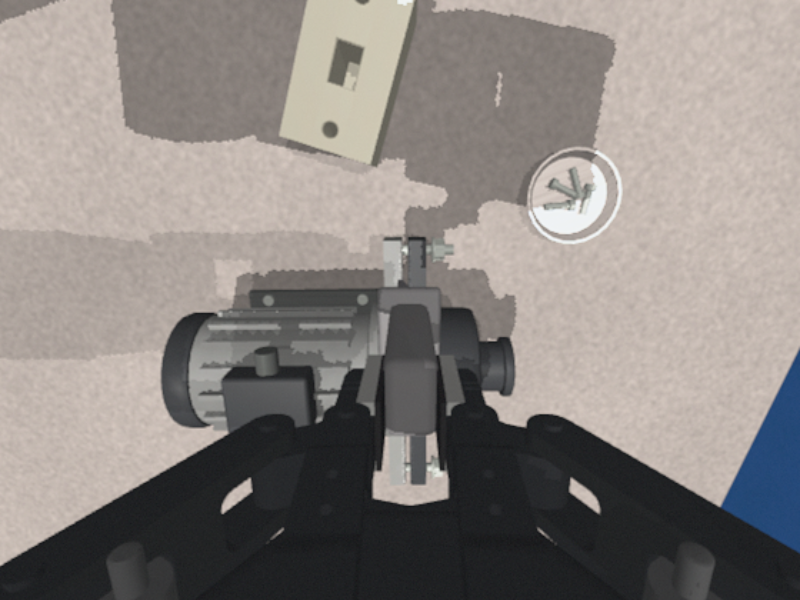

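```bash
python3 - <<'E'
from h import *
import pickle
s=pickle.load(open('w2.pkl','rb')); P=pts(s)
g=cv2.cvtColor(s['frame'],cv2.COLOR_RGB2GRAY)
def cast(u,v,z):
    C=-s['R'].T@s['t']; d=s['R'].T@np.array([(u-s['cx'])/s['fx'],(v-s['cy'])/s['fy'],1]); return C+d*(z-C[2])/d[2]
for v in [170,176,182,188,194,198,312,316,320,324,328,332]:
    print(v,list(g[v,266:302]), np.round(P[v,272,2],3),np.round(P[v,292,2],3))
for n in ['side','scene']:
    q=snapshot(n); pickle.dump(q,open(n+'2.pkl','wb'))
    c=q['R']@np.array([.589,.156,.19])+q['t']; u,v=int(q['fx']*c[0]/c[2]+q['cx']),int(q['fy']*c[1]/c[2]+q['cy']); print(n,u,v)
    cr=q['frame'][max(0,v-50):v+50,max(0,u-60):u+60]; cr=cv2.resize(cr,(480,400) if cr.shape[:2]==(100,120) else None,fx=4,fy=4,interpolation=cv2.INTER_CUBIC)
    save(n+'2',cr)
a=cv2.imread('pics/side2.png');b=cv2.imread('pics/scene2.png')
h=min(a.shape[0],b.shape[0]); cv2.imwrite('pics/ss.png',cv2.resize(np.hstack([a[:h],b[:h]]),(800,int(h*800/(a.shape[1]+b.shape[1])))))
E
```

```text
170 [np.uint8(166), np.uint8(169), np.uint8(179), np.uint8(187), np.uint8(188), np.uint8(187), np.uint8(187), np.uint8(187), np.uint8(186), np.uint8(185), np.uint8(186), np.uint8(185), np.uint8(186), np.uint8(189), np.uint8(160), np.uint8(129), np.uint8(119), np.uint8(98), np.uint8(102), np.uint8(86), np.uint8(100), np.uint8(117), np.uint8(109), np.uint8(108), np.uint8(110), np.uint8(109), np.uint8(109), np.uint8(110), np.uint8(111), np.uint8(89), np.uint8(66), np.uint8(63), np.uint8(89), np.uint8(101), np.uint8(99), np.uint8(99)] 0.087 0.087
176 [np.uint8(168), np.uint8(171), np.uint8(181), np.uint8(187), np.uint8(187), np.uint8(186), np.uint8(186), np.uint8(186), np.uint8(187), np.uint8(187), np.uint8(187), np.uint8(186), np.uint8(187), np.uint8(184), np.uint8(158), np.uint8(141), np.uint8(146), np.uint8(199), np.uint8(226), np.uint8(162), np.uint8(96), np.uint8(117), np.uint8(109), np.uint8(109), np.uint8(109), np.uint8(108), np.uint8(109), np.uint8(106), np.uint8(112), np.uint8(90), np.uint8(64), np.uint8(61), np.uint8(120), np.uint8(153), np.uint8(137), np.uint8(122)] 0.087 0.08
[... 4805 characters left out ...]
p.uint8(84), np.uint8(86), np.uint8(83), np.uint8(76), np.uint8(132), np.uint8(220), np.uint8(238), np.uint8(227)] 0.088 0.088
332 [np.uint8(189), np.uint8(193), np.uint8(192), np.uint8(191), np.uint8(188), np.uint8(190), np.uint8(185), np.uint8(179), np.uint8(177), np.uint8(177), np.uint8(177), np.uint8(178), np.uint8(177), np.uint8(178), np.uint8(178), np.uint8(190), np.uint8(181), np.uint8(142), np.uint8(164), np.uint8(192), np.uint8(180), np.uint8(131), np.uint8(83), np.uint8(84), np.uint8(84), np.uint8(85), np.uint8(82), np.uint8(84), np.uint8(82), np.uint8(83), np.uint8(83), np.uint8(77), np.uint8(148), np.uint8(186), np.uint8(187), np.uint8(173)] 0.088 0.088
side 208 146
scene 346 166
```

View pics/ss.png

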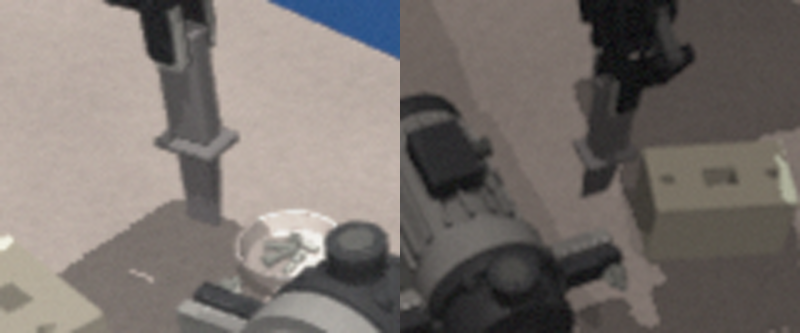

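```bash
python3 - <<'E'
from h import *
import pickle
s=pickle.load(open('w2.pkl','rb'))
C=-s['R'].T@s['t']
def cast(u,v,z=.087):
    d=s['R'].T@np.array([(u-s['cx'])/s['fx'],(v-s['cy'])/s['fy'],1]); return (C+d*(z-C[2])/d[2])[:2]*1000
g=cv2.cvtColor(s['frame'],cv2.COLOR_RGB2GRAY)
print(C, 'camyaw',np.arctan2(s['R'][0,1],s['R'][0,0]))
print('row332 left',[int(x) for x in g[332,250:270]])
yaw=.2105
for v,us in [(170,(268,280.5,286,295.3)),(180,(268,280.5,286,295.3)),(316,(283.3,286.8,297.7)),(332,(283,287,297.7))]:
    for u in us:
        p=cast(u,v); q=p-[588.7,155.5]; print(v,u,p.round(1),'tool-yaw frame',(q@[[np.cos(yaw),-np.sin(yaw)],[np.sin(yaw),np.cos(yaw)]]).round(1))
# overlay of blade for both orientations
out=[]
for n in ['side','scene']:
    q=pickle.load(open(n+'2.pkl','rb')); rows=[]
    u,v={'side':(208,146),'scene':(346,166)}[n]
    for sg in (1,-1):
        im=cv2.resize(q['frame'][v-20:v+40,u-30:u+30],(400,400),interpolation=cv2.INTER_CUBIC)
        R=np.array([[np.cos(yaw),-np.sin(yaw),0],[np.sin(yaw),np.cos(yaw),0],[0,0,1]]);c=np.array([.5887,.1555,.250])
        def pr(x,y,z):
            k=q['R']@(R@np.array([sg*x,y,z])/1000+c)+q['t']; return (int((q['fx']*k[0]/k[2]+q['cx']-u+30+.5)*400/60),int((q['fy']*k[1]/k[2]+q['cy']-v+20+.5)*400/60))
        for y in (-11,11):
            cv2.polylines(im,[np.array([pr(-6.5,y,-41),pr(-6.5,y,-93),pr(-3.5,y,-93),pr(6.9,y,-41)])],True,(255,0,0) if y<0 else (0,255,0),1)
        rows.append(im)
    out.append(np.hstack(rows))
save('ov',cv2.resize(np.vstack(out),(600,600)))
E
```

```text
[0.57425935 0.22354932 0.40822044] camyaw 0.21342712907765848
row332 left [31, 34, 33, 32, 31, 25, 29, 31, 32, 33, 26, 110, 172, 192, 190, 188, 189, 193, 192, 191]
170 268 [564.  174.1] tool-yaw frame [-20.3  23.4]
170 280.5 [577.1 177. ] tool-yaw frame [-6.9 23.4]
170 286 [582.8 178.2] tool-yaw frame [-1.  23.4]
170 295.3 [592.6 180.3] tool-yaw frame [ 9.  23.5]
180 268 [566.1 163.5] tool-yaw frame [-20.4  12.5]
180 280.5 [579.3 166.4] tool-yaw frame [-6.9 12.6]
180 286 [585.1 167.6] tool-yaw frame [-1.  12.6]
180 295.3 [594.9 169.8] tool-yaw frame [ 9.1 12.6]
316 283.3 [617.7   0.9] tool-yaw frame [  -4.  -157.2]
316 286.8 [621.9   1.8] tool-yaw frame [   0.4 -157.2]
316 297.7 [635.1   4.7] tool-yaw frame [  13.8 -157.2]
332 283 [622.2 -21.9] tool-yaw frame [  -4.4 -180.5]
332 287 [627.1 -20.9] tool-yaw frame [   0.7 -180.5]
332 297.7 [640.2 -18. ] tool-yaw frame [  14.1 -180.4]
```

View pics/ov.png

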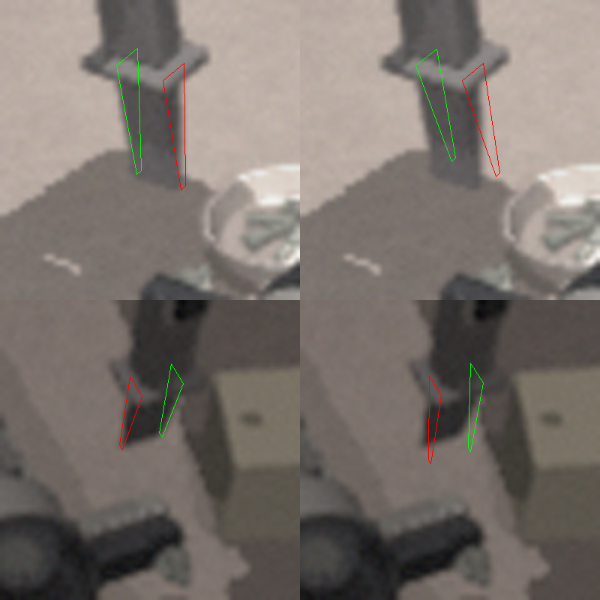

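```bash
python3 - <<'E'
from h import *
import pickle
s=pickle.load(open('w2.pkl','rb'))
def mk(s,o,yaw):
    C=-s['R'].T@s['t']
    def cast(u,v,z):
        d=s['R'].T@np.array([(u-s['cx'])/s['fx'],(v-s['cy'])/s['fy'],1]); p=(C+d*(z-C[2])/d[2])[:2]*1000-o
        return (p@[[np.cos(yaw),-np.sin(yaw)],[np.sin(yaw),np.cos(yaw)]]).round(1)
    return cast
c=mk(s,[588.7,155.5],.2105)
g=cv2.cvtColor(s['frame'],cv2.COLOR_RGB2GRAY)
for v in (205,209): print(v,[(u,int(g[v,u])) for u in list(range(260,272))+list(range(302,314))])
for u in (266,287,308): print('collar',u,c(u,207,.215))
print([int(x) for x in g[230,262:315]])
for u in (272,304): print('handle top',u,c(u,230,.285))
d=pickle.load(open('d0.pkl','rb'))['wrist']; c0=mk(d,[588.7,155.5],.2105)
g=cv2.cvtColor(d['frame'],cv2.COLOR_RGB2GRAY)
for v,a in ((15,222),(30,222),(45,222),(195,265),(205,265),(215,265)):
    print(v,a,[int(x) for x in g[v,a:a+50]], c0(a,v,.087),c0(a+49,v,.087))
P=pts(d); m=(P[...,2]>.142)&(P[...,2]<.152)&(P[...,1]<.12)&(P[...,0]>.6)
Q=P[m]; print(cv2.minAreaRect((Q[:,:2]*1000).astype(np.float32)))
E
```

```text
205 [(260, 69), (261, 71), (262, 70), (263, 66), (264, 77), (265, 88), (266, 99), (267, 111), (268, 115), (269, 116), (270, 116), (271, 114), (302, 117), (303, 118), (304, 118), (305, 121), (306, 113), (307, 101), (308, 104), (309, 120), (310, 129), (311, 133), (312, 133), (313, 133)]
209 [(260, 70), (261, 69), (262, 69), (263, 67), (264, 74), (265, 89), (266, 108), (267, 115), (268, 116), (269, 116), (270, 116), (271, 115), (302, 118), (303, 117), (304, 117), (305, 117), (306, 110), (307, 98), (308, 95), (309, 103), (310, 110), (311, 109), (312, 109), (313, 107)]
collar 266 [-13.8  17.1]
collar 287 [ 0.2 17.1]
collar 308 [14.2 17.2]
[117, 125, 115, 120, 148, 159, 161, 162, 161, 119, 57, 65, 67, 68, 66, 67, 67, 68, 71, 67, 70, 70, 70, 68, 68, 68, 70, 70, 70, 70, 69, 70, 71, 69, 69, 71, 71, 70, 68, 69, 83, 96, 95, 95, 92, 80, 63, 57, 56, 57, 57, 58, 57]
handle top 272 [-6.4 25.7]
handle top 304 [ 7.6 25.8]
15 222 [115, 115, 115, 116, 114, 115, 116, 116, 116, 115, 116, 114, 116, 104, 74, 76, 110, 123, 126, 98, 41, 58, 70, 67, 67, 67, 67, 67, 67, 67, 68, 66, 66, 68, 66, 67, 72, 108, 127
[... 855 characters left out ...]
4, 172] [ -17.3 -151. ] [  29.5 -160.9]
205 265 [155, 160, 171, 175, 175, 176, 177, 177, 175, 176, 176, 174, 176, 174, 186, 175, 125, 69, 119, 159, 148, 102, 107, 118, 102, 100, 101, 99, 99, 101, 100, 99, 100, 100, 98, 94, 129, 165, 174, 176, 168, 141, 129, 145, 142, 142, 146, 145, 147, 144] [ -19.7 -160.8] [  27.6 -170.9]
215 265 [156, 153, 154, 156, 157, 155, 156, 155, 156, 156, 158, 158, 159, 158, 158, 159, 176, 174, 132, 89, 99, 125, 147, 120, 86, 97, 90, 88, 87, 89, 89, 87, 90, 86, 88, 86, 87, 91, 110, 180, 214, 205, 195, 199, 200, 158, 174, 215, 213, 213] [ -22.  -170.8] [  25.7 -181. ]
((636.905029296875, 81.80940246582031), (38.83428192138672, 38.998939514160156), 45.971405029296875)
```

>>> jog_arm:
  series:
    - [[1.4, 6, 0, -0.011, 1], [0, 0, 15, 0, 1], [0, 0, 20, 0, 1], [0, 0, 20, 0, 1], [0, 0, 6, 0, 1], [0, 0, 4, 0, 1], [0, 0, 4, 0, 1], [0, 0, 1, 0, 1]]

```text
t: 4.35
tool_pos: [0.5913, 0.1506, 0.1675]
tool_rot: [3.142, -0.0, 0.221]
contact_force: [0.4, 0.1, -1.1]
finger_gap: 0.197
```

```bash
cat > st.py <<'E'
from plant import sense
import numpy as np
x=sense(); y=.221; f=x['contact_force']; R=np.array([[np.cos(y),np.sin(y),0],[-np.sin(y),np.cos(y),0],[0,0,1]])
p=R@(np.array(x['tool_pos'])-[.5887,.1555,.0806])*1000
print('t',x['t'],'tool rel',p.round(2),'rot',x['tool_rot'].round(4),'F',(R@f).round(2),'M',(R@x['moment']).round(3),'gap',round(x['finger_gap'],3))
E
python3 st.py
```

```text
t 4.35 tool rel [ 1.47 -5.4  86.87] rot [ 3.1416e+00 -5.0000e-04  2.2090e-01] F [ 0.42 -0.04 -1.08] M [-0.041 -0.023 -0.032] gap 0.197
```

>>> jog_arm:
  series:
    - [[0, 0, 0.6, 0, 1], [0, 0, 0.6, 0, 1], [0, 0, 0.6, 0, 1], [0, 0, 0.6, 0, 1], [0, 0, 0.6, 0, 1], [0, 0, 0.6, 0, 1], [0, 0, 0.2, 0, 1], [0, 0, 0.2, 0, 1]]

```text
t: 5.35
tool_pos: [0.5913, 0.1505, 0.1633]
tool_rot: [3.142, -0.0, 0.221]
contact_force: [-0.2, -0.5, -1.4]
finger_gap: 0.194
```

```bash
python3 st.py
```

```text
t 5.35 tool rel [ 1.42 -5.41 82.7 ] rot [ 3.1415e+00 -1.0000e-04  2.2100e-01] F [-0.28 -0.45 -1.39] M [-0.012  0.02   0.009] gap 0.194
```

>>> jog_arm:
  series:
    - [[0, 0, 0.6, 0, 1], [0, 0, 0.6, 0, 1], [0, 0, 0.6, 0, 1], [0, 0, 0.6, 0, 1], [0, 0, 0.6, 0, 1], [0, 0, 0.6, 0, 1], [0, 0, 0.6, 0, 1], [0, 0, 0.6, 0, 1]]

```text
t: 6.35
tool_pos: [0.5913, 0.1505, 0.1586]
tool_rot: [3.142, -0.0, 0.221]
contact_force: [0.3, -0.7, 0.2]
finger_gap: 0.198
```

```bash
python3 st.py
```

```text
t 6.35 tool rel [ 1.42 -5.4  77.98] rot [ 3.1416e+00 -2.0000e-04  2.2100e-01] F [ 0.15 -0.78  0.22] M [ 0.007  0.123 -0.03 ] gap 0.198
```

>>> jog_arm:
  series:
    - [[0, 0, 0.8, 0, 1], [0, 0, 0.8, 0, 1], [0, 0, 0.8, 0, 1], [0, 0, 0.8, 0, 1], [0, 0, 0.8, 0, 1], [0, 0, 0.8, 0, 1], [0, 0, 0.8, 0, 1], [0, 0, 0.8, 0, 1]]

```text
t: 7.35
tool_pos: [0.5915, 0.1506, 0.1533]
tool_rot: [3.141, -0.002, 0.221]
contact_force: [-2.4, -0.8, 11.8]
finger_gap: 0.196
```

```bash
python3 st.py
```

```text
t 7.35 tool rel [ 1.68 -5.42 72.71] rot [ 3.1414e+00 -1.5000e-03  2.2110e-01] F [-2.49 -0.27 11.77] M [0.024 0.682 0.001] gap 0.196
```

>>> jog_arm:
  series:
    - [[0, 0, 0.9, 0, 1], [0, 0, 0.9, 0, 1], [0, 0, 0.9, 0, 1], [0, 0, 0.9, 0, 1], [0, 0, 0.9, 0, 1], [0, 0, 0.9, 0, 1], [0, 0, 0.9, 0, 1], [0, 0, 0.9, 0, 1]]

```text
t: 8.35
tool_pos: [0.5915, 0.1506, 0.146]
tool_rot: [3.141, -0.001, 0.221]
contact_force: [-2.4, -0.1, 11.1]
finger_gap: 0.194
```

```bash
python3 st.py
```

```text
t 8.35 tool rel [ 1.64 -5.39 65.43] rot [ 3.1415e+00 -1.3000e-03  2.2100e-01] F [-2.33  0.37 11.13] M [ 0.082  0.725 -0.014] gap 0.194
```

>>> jog_arm:
  series:
    - [[0, 0, -2, 0, 1], [0, 0, -5, 0, 1], [0, 0, -20, 0, 1], [0, 0, -25, 0, 1], [0, 0, -26, 0, 1], [0, 50, 0, 0, 1], [0, 52, 0, 0, 1], [0, 52, 0, 0, 1]]

```text
t: 9.35
tool_pos: [0.6253, -0.0011, 0.2233]
tool_rot: [3.141, -0.0, 0.221]
contact_force: [0.1, -0.3, -1.2]
finger_gap: 0.2
```

>>> jog_arm:
  series:
    - [[0, 0, 12, 0, 1], [0, 0, 16, 0, 1], [0, 0, 16, 0, 1], [0, 0, 7, 0, 1], [0, 0, 3, 0, 1], [0, 0, 1, 0, 1], [0, 0, 0.5, 0, 1], [0, 0, 0.5, 0, 1]]

```text
t: 10.35
tool_pos: [0.6251, 0.0002, 0.1672]
tool_rot: [3.141, -0.001, 0.221]
contact_force: [-0.3, 0.0, -2.3]
finger_gap: 0.193
```

```bash
python3 st.py
```

```text
t 10.35 tool rel [   1.52 -159.46   86.64] rot [ 3.1414e+00 -6.0000e-04  2.2100e-01] F [-0.25  0.08 -2.34] M [ 0.029  0.024 -0.026] gap 0.193
```

>>> jog_arm:
  series:
    - [[0, 0, 0.6, 0, 1], [0, 0, 0.6, 0, 1], [0, 0, 0.6, 0, 1], [0, 0, 0.6, 0, 1], [0, 0, 0.6, 0, 1], [0, 0, 0.6, 0, 1], [0, 0, 0.6, 0, 1], [0, 0, 0.6, 0, 1]]

```text
t: 11.35
tool_pos: [0.6251, 0.0003, 0.1621]
tool_rot: [3.142, -0.0, 0.221]
contact_force: [2.1, 0.7, -0.0]
finger_gap: 0.194
```

```bash
python3 st.py
```

```text
t 11.35 tool rel [   1.51 -159.44   81.53] rot [ 3.1415e+00 -3.0000e-04  2.2100e-01] F [ 2.19  0.22 -0.01] M [ 0.031 -0.54   0.032] gap 0.194
```

>>> jog_arm:
  series:
    - [[0.3, 0, 0.8, 0, 1], [0.3, 0, 1, 0, 1], [0, 0, 1, 0, 1], [0, 0, 1, 0, 1], [0, 0, 1, 0, 1], [0, 0, 1, 0, 1], [0, 0, 1, 0, 1], [0, 0, 1, 0, 1]]

```text
t: 12.35
tool_pos: [0.6258, 0.0003, 0.1559]
tool_rot: [3.141, -0.002, 0.221]
contact_force: [-3.1, -0.3, 14.2]
finger_gap: 0.2
```

```bash
python3 st.py
```

```text
t 12.35 tool rel [   2.21 -159.59   75.26] rot [ 3.1409e+00 -1.5000e-03  2.2100e-01] F [-3.09  0.4  14.23] M [ 0.14   0.822 -0.016] gap 0.2
```

>>> jog_arm:
  series:
    - [[0, 0, 1.3, 0, 1], [0, 0, 1.3, 0, 1], [0, 0, 1.3, 0, 1], [0, 0, 1.3, 0, 1], [0, 0, 1.3, 0, 1], [0, 0, 1.3, 0, 1], [0, 0, 1.3, 0, 1], [0, 0, 1.3, 0, 1]]

```text
t: 13.35
tool_pos: [0.6258, 0.0002, 0.1456]
tool_rot: [3.141, -0.001, 0.221]
contact_force: [-3.9, -0.3, 15.3]
finger_gap: 0.196
```

```bash
python3 st.py
```

```text
t 13.35 tool rel [   2.14 -159.67   64.98] rot [ 3.1407e+00 -1.4000e-03  2.2110e-01] F [-3.83  0.6  15.32] M [0.035 0.886 0.021] gap 0.196
```

>>> jog_arm:
  series:
    - [[0, 0, 0.4, 0, 1], [0, 0, 0.4, 0, 1], [0, 0, 0.4, 0, 1], [0, 0, 0.4, 0, 1], [0, 0, 0.4, 0, 1], [0, 0, 0.4, 0, 1], [0, 0, 0.4, 0, 1], [0, 0, 0.4, 0, 1]]

```text
t: 14.35
tool_pos: [0.6257, 0.0002, 0.1423]
tool_rot: [3.141, -0.001, 0.221]
contact_force: [-4.0, -0.9, 13.7]
finger_gap: 0.193
```

```bash
python3 st.py
```

```text
t 14.35 tool rel [   2.06 -159.68   61.69] rot [ 3.1407e+00 -1.2000e-03  2.2120e-01] F [-4.140e+00  1.000e-02  1.367e+01] M [0.059 0.86  0.039] gap 0.193
```

>>> jog_arm:
  series:
    - [[0, 0, 0.45, 0, 1], [0, 0, 0.45, 0, 1], [0, 0, 0.45, 0, 1], [0, 0, 0.45, 0, 1], [0, 0, 0.45, 0, 1], [0, 0, 0.45, 0, 1], [0, 0, 0.45, 0, 1], [0, 0, 0.45, 0, 1]]

```text
t: 15.35
tool_pos: [0.6257, 0.0002, 0.1386]
tool_rot: [3.141, -0.001, 0.221]
contact_force: [-4.3, -1.9, 13.2]
finger_gap: 0.195
```

```bash
python3 st.py
```

```text
t 15.35 tool rel [   2.04 -159.65   58.02] rot [ 3.1408e+00 -1.1000e-03  2.2120e-01] F [-4.61 -0.94 13.15] M [-0.007  0.871  0.052] gap 0.195
```

>>> jog_arm:
  series:
    - [[0, 0, 0.45, 0, 1], [0, 0, 0.45, 0, 1], [0, 0, 0.45, 0, 1], [0, 0, 0.45, 0, 1], [0, 0, 0.45, 0, 1], [0, 0, 0.45, 0, 1], [0, 0, 0.45, 0, 1], [0, 0, 0.45, 0, 1]]

```text
t: 16.35
tool_pos: [0.6257, 0.0001, 0.135]
tool_rot: [3.141, -0.001, 0.221]
contact_force: [-4.1, -1.3, 14.7]
finger_gap: 0.198
```

```bash
python3 st.py
```

```text
t 16.35 tool rel [   2.01 -159.7    54.44] rot [ 3.1407e+00 -1.0000e-03  2.2130e-01] F [-4.24 -0.34 14.71] M [0.046 0.885 0.081] gap 0.198
```

>>> jog_arm:
  series:
    - [[0, 0, 0.45, 0, 1], [0, 0, 0.45, 0, 1], [0, 0, 0.45, 0, 1], [0, 0, 0.45, 0, 1], [0, 0, 0.45, 0, 1], [0, 0, 0.45, 0, 1], [0, 0, 0.45, 0, 1], [0, 0, 0.45, 0, 1]]

```text
t: 17.35
tool_pos: [0.6258, -0.0, 0.1328]
tool_rot: [3.14, -0.002, 0.221]
contact_force: [-8.5, -2.7, 27.4]
finger_gap: 0.197
```

```bash
python3 st.py
```

```text
t 17.35 tool rel [   2.11 -159.85   52.21] rot [ 3.1402e+00 -1.9000e-03  2.2140e-01] F [-8.87 -0.82 27.42] M [0.089 1.849 0.039] gap 0.197
```

>>> jog_arm:
  series:
    - [[0, 0, -3, 0, 1], [0, 0, -6, 0, 1], [0, 0, -24, 0, 1], [0, 0, -30, 0, 1], [0, 0, -30, 0, 1], [0, -50, 0, 0, 1], [-0.3, -52, 0, 0, 1], [0, -52, 0, 0, 1]]

```text
t: 18.35
tool_pos: [0.5911, 0.152, 0.2231]
tool_rot: [-3.141, -0.0, 0.22]
contact_force: [0.0, 0.7, -1.7]
finger_gap: 0.195
```

>>> jog_arm:
  series:
    - [[0, 0, 10, 0, 1], [0, 0, 18, 0, 1], [0, 0, 20, 0, 1], [0, 0, 14, 0, 1], [0, 0, 7, 0, 1], [0, 0, 4, 0, 1], [0, 0, 2, 0, 1], [0, 0, 0, 0, 1]]

```text
t: 19.35
tool_pos: [0.5915, 0.1506, 0.1481]
tool_rot: [3.141, -0.0, 0.221]
contact_force: [-1.7, -0.2, -2.6]
finger_gap: 0.193
```

```bash
python3 st.py
```

```text
t 19.35 tool rel [ 1.63 -5.43 67.52] rot [ 3.1415 -0.      0.2211] F [-1.67  0.13 -2.65] M [-0.024  0.265  0.03 ] gap 0.193
```

>>> jog_arm:
  series:
    - [[0, 0, 0.7, 0, 1], [0, 0, 0.7, 0, 1], [0, 0, 0.7, 0, 1], [0, 0, 0.7, 0, 1], [0, 0, 0.7, 0, 1], [0, 0, 0.6, 0, 1], [0, 0, 0.5, 0, 1], [0, 0, 0.5, 0, 1]]

```text
t: 20.35
tool_pos: [0.5916, 0.1506, 0.1438]
tool_rot: [3.141, -0.001, 0.221]
contact_force: [-4.4, -1.5, 8.5]
finger_gap: 0.195
```

```bash
python3 st.py
```

```text
t 20.35 tool rel [ 1.8  -5.4  63.18] rot [ 3.1414e+00 -9.0000e-04  2.2110e-01] F [-4.64 -0.52  8.53] M [-0.058  1.008  0.054] gap 0.195
```

>>> jog_arm:
  series:
    - [[0, 0, 0.45, 0, 1], [0, 0, 0.45, 0, 1], [0, 0, 0.45, 0, 1], [0, 0, 0.45, 0, 1], [0, 0, 0.45, 0, 1], [0, 0, 0.45, 0, 1], [0, 0, 0.45, 0, 1], [0, 0, 0.45, 0, 1]]

```text
t: 21.35
tool_pos: [0.5916, 0.1506, 0.1402]
tool_rot: [3.141, -0.001, 0.221]
contact_force: [-5.4, -0.9, 8.9]
finger_gap: 0.196
```

```bash
python3 st.py
```

```text
t 21.35 tool rel [ 1.78 -5.38 59.6 ] rot [ 3.1415e+00 -9.0000e-04  2.2110e-01] F [-5.43  0.34  8.86] M [-0.019  1.021  0.037] gap 0.196
```

>>> jog_arm:
  series:
    - [[0, 0, 0.45, 0, 1], [0, 0, 0.45, 0, 1], [0, 0, 0.45, 0, 1], [0, 0, 0.45, 0, 1], [0, 0, 0.45, 0, 1], [0, 0, 0.45, 0, 1], [0, 0, 0.45, 0, 1], [0, 0, 0.45, 0, 1]]

```text
t: 22.35
tool_pos: [0.5916, 0.1506, 0.1366]
tool_rot: [3.141, -0.001, 0.221]
contact_force: [-4.4, -1.5, 9.6]
finger_gap: 0.198
```

```bash
python3 st.py
```

```text
t 22.35 tool rel [ 1.73 -5.38 56.  ] rot [ 3.1415e+00 -8.0000e-04  2.2110e-01] F [-4.58 -0.5   9.62] M [-0.013  1.131 -0.01 ] gap 0.198
```

>>> jog_arm:
  series:
    - [[0, 0, 0.45, 0, 1], [0, 0, 0.45, 0, 1], [0, 0, 0.45, 0, 1], [0, 0, 0.45, 0, 1], [0, 0, 0.45, 0, 1], [0, 0, 0.45, 0, 1], [0, 0, 0.45, 0, 1], [0, 0, 0.45, 0, 1]]

```text
t: 23.35
tool_pos: [0.5916, 0.1506, 0.1338]
tool_rot: [3.141, -0.001, 0.221]
contact_force: [-8.2, -1.3, 17.5]
finger_gap: 0.196
```

```bash
python3 st.py
```

```text
t 23.35 tool rel [ 1.78 -5.39 53.22] rot [ 3.1414e+00 -1.3000e-03  2.2110e-01] F [-8.29  0.48 17.47] M [ 0.015  1.762 -0.041] gap 0.196
```

>>> jog_arm:
  series:
    - [[0, 0, 0.2, 0, 1], [0, 0, 0.2, 0, 1], [0, 0, 0.2, 0, 1], [0, 0, 0.2, 0, 1], [0, 0, 0.2, 0, 1], [0, 0, 0.2, 0, 1], [0, 0, 0.2, 0, 1], [0, 0, 0, 0, 1]]

```text
t: 24.35
tool_pos: [0.5917, 0.1507, 0.1334]
tool_rot: [3.141, -0.002, 0.221]
contact_force: [-8.8, -1.1, 25.4]
finger_gap: 0.189
```

```bash
python3 st.py
```

```text
t 24.35 tool rel [ 1.9  -5.37 52.79] rot [ 3.1413e+00 -2.2000e-03  2.2120e-01] F [-8.81  0.82 25.41] M [-0.021  2.156  0.026] gap 0.189
```

>>> jog_arm:
  series:
    - [[0, 0, -3, 0, 1], [0, 0, -6, 0, 1], [0, 0, -24, 0, 1], [0, 0, -29, 0, 1], [0, 0, -30, 0, 1], [0, 50, 0, 0, 1], [0.3, 52, 0, 0, 1], [0, 52, 0, 0, 1]]

```text
t: 25.35
tool_pos: [0.6264, -0.001, 0.2232]
tool_rot: [3.141, -0.002, 0.221]
contact_force: [1.4, 0.5, -1.7]
finger_gap: 0.195
```

>>> jog_arm:
  series:
    - [[0, 0, 10, 0, 1], [0, 0, 18, 0, 1], [0, 0, 20, 0, 1], [0, 0, 16, 0, 1], [0, 0, 12, 0, 1], [0, 0, 6, 0, 1], [0, 0, 2, 0, 1], [0, 0, 1, 0, 1]]

```text
t: 26.35
tool_pos: [0.6257, 0.0004, 0.138]
tool_rot: [3.141, -0.0, 0.221]
contact_force: [0.2, 0.7, -1.3]
finger_gap: 0.194
```

```bash
python3 st.py
```

```text
t 26.35 tool rel [   2.12 -159.44   57.37] rot [ 3.1414e+00 -5.0000e-04  2.2110e-01] F [ 0.31  0.61 -1.35] M [ 0.018  0.216 -0.032] gap 0.194
```

>>> jog_arm:
  series:
    - [[0, 0, 0.6, 0, 1], [0, 0, 0.6, 0, 1], [0, 0, 0.6, 0, 1], [0, 0, 0.6, 0, 1], [0, 0, 0.6, 0, 1], [0, 0, 0.6, 0, 1], [0, 0, 0.5, 0, 1], [0, 0, 0.5, 0, 1]]

```text
t: 27.35
tool_pos: [0.6258, 0.0003, 0.1342]
tool_rot: [3.141, -0.001, 0.221]
contact_force: [-5.5, -1.0, 13.0]
finger_gap: 0.194
```

```bash
python3 st.py
```

```text
t 27.35 tool rel [   2.12 -159.59   53.62] rot [ 3.141e+00 -1.000e-03  2.210e-01] F [-5.6   0.21 13.02] M [ 0.065  1.173 -0.009] gap 0.194
```

>>> jog_arm:
  series:
    - [[0, 0, 0.3, 0, 1], [0, 0, 0.3, 0, 1], [0, 0, 0.3, 0, 1], [0, 0, 0.3, 0, 1], [0, 0, 0.3, 0, 1], [0, 0, 0.3, 0, 1], [0, 0, 0.3, 0, 1], [0, 0, 0, 0, 1]]

```text
t: 28.35
tool_pos: [0.6257, 0.0003, 0.1323]
tool_rot: [3.141, -0.001, 0.221]
contact_force: [-5.4, -2.1, 11.9]
finger_gap: 0.197
```

```bash
python3 st.py
```

```text
t 28.35 tool rel [   2.1  -159.57   51.67] rot [ 3.1409e+00 -1.1000e-03  2.2110e-01] F [-5.74 -0.86 11.88] M [0.112 1.209 0.055] gap 0.197
```

>>> jog_arm:
  series:
    - [[0, 0, 0.4, 0, 1], [0, 0, 0.4, 0, 1], [0, 0, 0.4, 0, 1], [0, 0, 0.4, 0, 1], [0, 0, 0.4, 0, 1], [0, 0, 0.4, 0, 1], [0, 0, 0.2, 0, 1], [0, 0, 0.2, 0, 1]]

```text
t: 29.35
tool_pos: [0.626, 0.0001, 0.1312]
tool_rot: [3.14, -0.003, 0.221]
contact_force: [-11.0, -0.8, 29.2]
finger_gap: 0.198
```

```bash
python3 st.py
```

```text
t 29.35 tool rel [   2.3  -159.77   50.63] rot [ 3.1403e+00 -2.5000e-03  2.2120e-01] F [-10.88   1.62  29.25] M [0.216 2.204 0.047] gap 0.198
```

>>> jog_arm:
  series:
    - [[0, 0, -3, 0, 1], [0, 0, -6, 0, 1], [0, 0, -25, 0, 1], [0, 0, -30, 0, 1], [0, 0, -30, 0, 1], [0, -50, 0, 0, 1], [-0.3, -52, 0, 0, 1], [0, -52, 0, 0, 1]]

```text
t: 30.35
tool_pos: [0.5915, 0.1521, 0.2224]
tool_rot: [-3.141, -0.001, 0.22]
contact_force: [-0.1, 0.5, -2.6]
finger_gap: 0.195
```

>>> jog_arm:
  series:
    - [[0, 0, 10, 0, 1], [0, 0, 18, 0, 1], [0, 0, 20, 0, 1], [0, 0, 18, 0, 1], [0, 0, 12, 0, 1], [0, 0, 6, 0, 1], [0, 0, 2, 0, 1], [0, 0, 1, 0, 1]]

```text
t: 31.35
tool_pos: [0.5915, 0.1505, 0.1356]
tool_rot: [3.141, -0.0, 0.221]
contact_force: [-3.3, -1.1, 2.8]
finger_gap: 0.194
```

>>> jog_arm:
  series:
    - [[0, 0, 0.5, 0, 1], [0, 0, 0.5, 0, 1], [0, 0, 0.5, 0, 1], [0, 0, 0.5, 0, 1], [0, 0, 0.5, 0, 1], [0, 0, 0.4, 0, 1], [0, 0, 0.3, 0, 1], [0, 0, 0.3, 0, 1]]

```text
t: 32.35
tool_pos: [0.5917, 0.1506, 0.1336]
tool_rot: [3.141, -0.002, 0.221]
contact_force: [-7.7, -2.4, 18.9]
finger_gap: 0.196
```

```bash
python3 st.py
```

```text
t 32.35 tool rel [ 1.84 -5.42 53.03] rot [ 3.1413e+00 -1.7000e-03  2.2120e-01] F [-8.04 -0.68 18.88] M [-0.103  1.859 -0.02 ] gap 0.196
```

>>> jog_arm:
  series:
    - [[0, 0, -3, 0, 1], [0, 0, -8, 0, 1], [0, 0, -30, 0, 1], [0, 0, -35, 0, 1], [0, 0, -32, 0, 1], [0, 0, 0, 0.1535, 1], [0, 0, 0, 0.1535, 1], [-20, -30, 0, 0, 1]]

```text
t: 33.35
tool_pos: [0.5753, 0.1814, 0.2401]
tool_rot: [-3.141, -0.002, -0.091]
contact_force: [0.7, 0.2, -1.0]
finger_gap: 0.195
```

>>> jog_arm:
  series:
    - [[-23.4, -33.8, 0, 0, 1], [-23.4, -33.8, 0, 0, 1], [-23.5, -33.9, 0, 0, 1], [0, 0, 25, 0, 1], [0, 0, 30, 0, 1], [0, 0, 16, 0, 1], [0, 0, 6, 0, 1], [0, 0, 0, 0, 1]]

```text
t: 34.35
tool_pos: [0.5133, 0.2894, 0.163]
tool_rot: [-3.141, -0.001, -0.086]
contact_force: [0.3, -0.8, -1.0]
finger_gap: 0.194
```

```bash
python3 st.py; python3 -c "
from plant import sense; print(sense()['tool_pos'])
from h import *
s=snapshot('wrist'); save('w5',cv2.resize(s['frame'],(800,600)))"
```

```text
t 34.35 tool rel [-44.24 147.17  82.42] rot [-3.1413e+00 -6.0000e-04 -8.6200e-02] F [ 0.16 -0.85 -1.05] M [-0.013 -0.002  0.014] gap 0.194
[0.51327808 0.28939722 0.16302408]
```

View pics/w5.png

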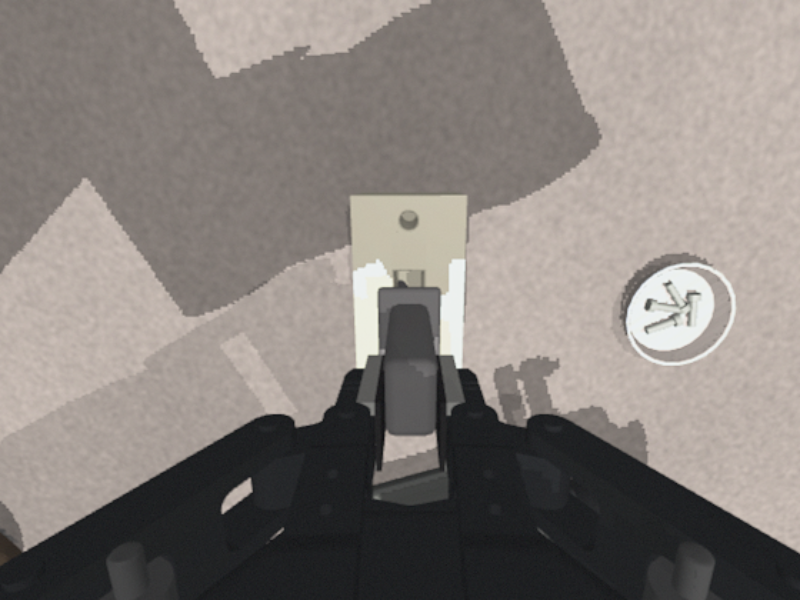

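>>> jog_arm:
  series:
    - [[0, 0, 6, 0, 1], [0, 0, 6, 0, 1], [0, 0, 6, 0, 1], [0, 0, 6, 0, 1], [0, 0, 8, 0, 1], [0, 0, 8, 0, 1], [0, 0, 8, 0, 1], [0, 0, 6, 0, 1]]

```text
t: 35.4
tool_pos: [0.5128, 0.2893, 0.108]
tool_rot: [3.141, 0.0, -0.086]
contact_force: [0.3, -0.2, -1.8]
finger_gap: 0.19
```

```bash
python3 st.py
```

```text
t 35.4 tool rel [-44.68 147.19  27.41] rot [ 3.1414e+00  2.0000e-04 -8.6000e-02] F [ 0.3  -0.26 -1.78] M [-0.012 -0.036 -0.005] gap 0.19
```

>>> jog_arm:
  series:
    - [[0, 0, 3, 0, 1], [0, 0, 3, 0, 1], [0, 0, 2, 0, 1], [0, 0, 0.7, 0, 1], [0, 0, 0.5, 0, 1], [0, 0, 0.3, 0, 1], [0, 0, 0, 0, 1], [0, 0, 0, 0, 1]]

```text
t: 36.4
tool_pos: [0.5129, 0.2894, 0.0992]
tool_rot: [-3.142, -0.0, -0.086]
contact_force: [-0.5, -0.8, -2.2]
finger_gap: 0.195
```

```bash
python3 st.py
```

```text
t 36.4 tool rel [-44.59 147.22  18.56] rot [-3.1416e+00 -2.0000e-04 -8.6000e-02] F [-0.62 -0.7  -2.21] M [ 0.021 -0.044  0.001] gap 0.195
```

Within 1 mm of home; seat it lightly, open, and rise.

>>> jog_arm:
  series:
    - [[0, 0, 0.4, 0, 1], [0, 0, 0.4, 0, 1], [0, 0, 0, 0, 1], [0, 0, 0, 0, 0], [0, 0, 0, 0, -1], [0, 0, 0, 0, -1], [0, 0, 0, 0, -1], [0, 0, 0, 0, -1]]

```text
t: 37.4
tool_pos: [0.5129, 0.2894, 0.0983]
tool_rot: [-3.142, -0.0, -0.086]
contact_force: [0.7, -0.1, -0.1]
finger_gap: 1.002
```

>>> jog_arm:
  series:
    - [[0, 0, -5, 0, -1], [0, 0, -20, 0, -1], [0, 0, -40, 0, -1], [0, 0, -40, 0, -1], [0, 0, -20, 0, -1], [0, 0, 0, 0, -1], [0, 0, 0, 0, -1], [0, 0, 0, 0, -1]]

```text
t: 38.4
tool_pos: [0.5125, 0.2892, 0.2222]
tool_rot: [3.141, 0.002, -0.086]
contact_force: [0.4, -0.2, 0.4]
finger_gap: 1.0
```

```bash
python3 - <<'E'
from h import *
s=snapshot('wrist'); P=pts(s)
m=((P[...,2]>.135)&(P[...,2]<.16)&(P[...,1]>.25)&(P[...,1]<.33)&(P[...,0]>.48)&(P[...,0]<.55))
Q=P[m]; print(len(Q),np.median(Q,0),cv2.minAreaRect((Q[:,:2]*1000).astype(np.float32)))
x=sense(); print(x['t'],x['tool_pos'],x['contact_force'],x['finger_gap'])
f=snapshot('scene')['frame']; save('end',cv2.resize(f[120:280,240:440],(800,640))[:600])
E
```

```text
668 [0.51205348 0.29177641 0.14555577] ((512.2545166015625, 290.5885925292969), (27.488367080688477, 18.436492919921875), 85.14891815185547)
38.45 [0.51261553 0.28922533 0.2222999 ] [ 0.39679457  0.31024948 -0.26573544] 0.9991561406458193
```

View pics/end.png

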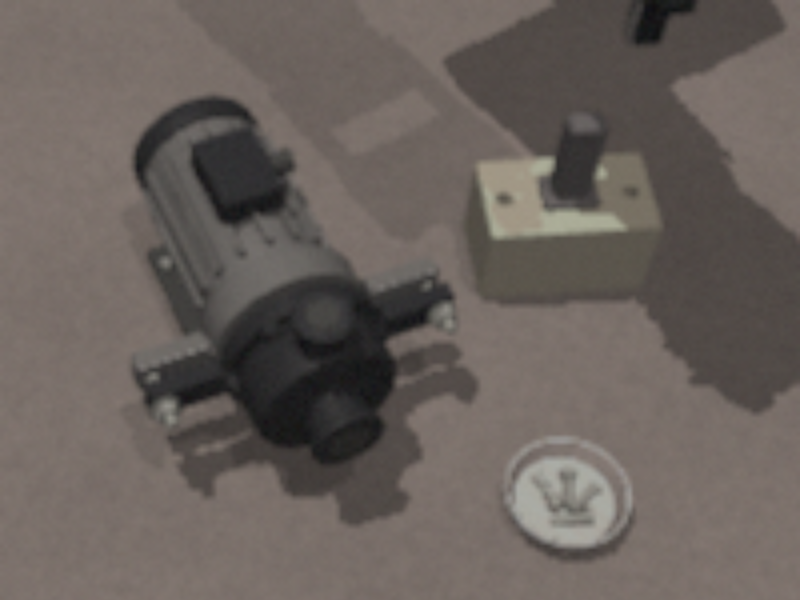

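The wedge (handle at about 580,160) is upright and home in the block. The nuts at about 440,315 and 165,410 sit right at the cover's ears, and the dish hasn't moved. I'm handing the job in.

```bash
python3 -c "
from plant import finish_job; print(finish_job())"
```

```text
the job is handed in; nothing more can be done
None
```

I worked the cover out to both nuts, put the wedge back in its block and handed the job in at about 38.5 s of the 72 s allowed. `finish_job()` gives no verdict, so these are my own readings.

- **Order of work:** I pried left to about 3 mm, right to its nut, left to its nut, then right and left again. I kept the ears within about 2.6 mm of each other, short of the 4.5 mm limit.
- **Nuts:** At each side the push rose from a steady 9–15 N to between 17 and 29 N while the wedge nearly stopped, which I took as the nut. Opening the left ear had let the right one back off slightly. The second right push took it about 0.35 mm further, to 29 N.
- **Final opening:** About 5.5 mm left and 5.9 mm right, worked out from wedge depth. I did not measure the gap to the nuts directly. A last check on the left felt its nut again at the same depth. The most I measured at the wrist was about 31 N.
- **Wedge:** After release its handle is within 1 mm of where it started, at the same height and angle. The last picture shows it upright with its collar on the block.
- **Other things:** The dish had not moved in the last picture. The fish box and jar were outside that crop, and the arm never went near them.

One check disagreed: the outlet pipe first put the seam about 3 mm from where the ear edges did. I went by the ears, and the wedge entered both slots cleanly.

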